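# Start a dried cap one turn on its bottle for the autoclave

### The job

Lift the blue screw cap up off its drying peg and set it level on the open bottle's neck with its white arrow roughly an eighth to a quarter turn clockwise (seen from above) of the red dot on the bottle. So as not to cross the thread, turn the cap backward (anticlockwise) until it has passed the dot and is felt to drop into the thread, then turn it forward (clockwise) one full turn, until the arrow is back at the dot. It must stay that loose for the autoclave: finish while still holding the cap there in the gripper, and leave the other two caps on their pegs.

Things in the scene. Friction and masses are not known exactly. Their poses are not given: they have to be found in the camera images.
- cap_blue: Blue ribbed screw cap, loose, 56 mm across, 36 mm tall, about 50 g, open below (bore 49.6 mm across, 32 mm deep). Hangs mouth down on one of the rack's three pegs, its inside top resting on the peg. Origin: centre of its lower edge, z up. A white arrow on its top points along its own -x and goes on as a white line down its side. Round: can be gripped across its sides at any yaw.
- cap_arrow (a point): Head of the blue cap's white arrow, at the rim of its top face: 28 mm from its axis along its -x, 36 mm above its lower edge. Inside the cap are three thread lugs, 2.2 mm thick, 120 degrees apart, 4 mm above the lower edge; one is under the arrow head.
- bottle: The open bottle, with a blue collar at the foot of its neck: square clear glass body 84 x 84 x 66 mm, 114 mm tall in all. It stands fast in one of two pockets of a fixed metal tray and does not turn or lift. Origin: centre of its underside, z up the neck's axis, red dot on its -x side.
- bottle_mouth (a point): Centre of the open bottle's mouth, level with its rim, 114 mm above its origin. Neck 37 mm across, outside it a three-start right-hand thread, 45.6 mm across the ridges, which are 1.8 mm thick and fall 16.2 mm a turn going clockwise seen from above. Each starts 5 mm below the rim: one over the red dot, the others 120 degrees to either side. Cap and neck have about 1.5 mm play.
- bottle_dot (a point): Red dot, 8 mm across, on the open bottle's shoulder, 34.5 mm from its axis along its -x. A cap set down with its arrow 5 to 110 degrees clockwise of the dot lies loose and level on top of the ridges; turned anticlockwise it climbs 2.6 mm a radian, and some 5 degrees past the dot it is free to fall 5.4 mm onto the next ridges (unless the gripper holds it up).
- thread_top (a point): Point on the neck's axis 106 mm above the bottle's origin: here the centre of the cap's lower edge stands when the arrow is at the dot and the lugs lie on the starts of the ridges, about to drop. With the arrow clockwise of the dot by an angle, the edge stands lower by 2.6 mm a radian. After the drop it is 5.4 mm below this point.
- one_turn (a point): Point on the neck's axis 84.5 mm above the bottle's origin, 21.6 mm below thread_top: here the centre of the cap's lower edge stands after the drop and one full turn forward (clockwise, sinking 16.2 mm). About 50 degrees further the cap is tight. It turns with little friction and stays where it is, level, when let go for a new grip.
- rack: Drying rack, fixed, blue-grey foot rail 286 x 62 mm; origin: centre of its underside. Three upright white cross-finned pegs in a row along its x at -88, 0 and +88 mm, 30 mm across, tops 100 mm above the worktop. A hanging cap's lower edge is 68 mm above the worktop, so it must rise 32 mm to clear its peg.
- cap_orange: Orange cap of the same size on another peg, loose, to be left there; origin as for the blue cap.
- cap_grey: Grey cap of the same size on another peg, loose, to be left there; origin as for the blue cap.
- bottle_done: The other bottle in the tray, fixed, of the same shape, already closed with a white cap whose top is 121 mm above its origin (centre of its underside). Its axis is 92 mm from the open bottle's.
Not all that is in view belongs to the job. There is more than one size of the cap_blue; the job needs the larger.

How it is judged:
By the outcome, as a careful person would: the job done as asked, in the order asked, and still so for the second after the job is handed in, while the arm keeps its last pose, push and grip.
It also fails if it takes over 72 s, if anything falls off the work surface, if the arm or the gripper's body presses on something with over 40 N, if the wrist force passes 120 N, or if a joint passes its speed limit or range.

### The arm

A 7-joint arm with a two-finger parallel gripper is mounted at the origin on a cart in front of the work surface, level with it; the furniture and walls round the work are solid. World frame = base frame: x ahead of the robot, y to its left, z up, the work surface at z = 0. Lengths are in m, angles in rad, forces in N, time in s.
With the tool pointing down it reaches from about 0.4 to 0.85 m from the base axis. Payload 10.4 kg.
Tool frame: the origin (TCP) lies between the finger pads; the fingertips stand ahead of it and the grasp point (between the pads) lies 3 mm ahead of it (r.tips_ahead is the z of the fingertips in the tool frame, in m); z points along the fingers, y is the line along which they close (so a half turn about z gives the same grasp; the last joint's range is limited). The gripper opens to 87 mm and grips with 3 to 60 N. Pads are 19 mm wide; open, the fingers measure 117 mm over their backs; the gripper's body (75 mm by 190 mm) begins 51 mm behind the grasp point.
Start: joints at [1.257, 0.332, -0.065, 1.46, 0.022, 1.35, -0.088], TCP at [0.179, -0.599, 0.245] pointing down, gripper open.
Joint ranges: [-2.6, 2.6], [-0.5, 2.12], [-1.47, 1.34], [0.16, 2.42], [-1.27, 4.41], [0.06, 2.06], [-2.6, 2.6]. Speed limits (rad/s): [2.22, 2.22, 2.79, 2.79, 3.14, 3.14, 3.14].

### API

Orientations are given as a unit quaternion [x, y, z, w].
In Python, from bench import telemetry, camera, get_calibration, r gives the robot as it stands.
- The arm moves only by the tool drive_tool, never from a script. Its argument "series" is one flat list of numbers, 7 for each row, row after row: the turn, a rotation vector about the tool's x, y, z in units of 5 degrees (1.0 is 5 degrees), then the shift along the tool's x, y, z in units of 40 mm (1.0 is 40 mm), then the opening, from -1 (shut) to 1 (fully open). A call has 1 to 10 rows; each row is the pose to reach, as a shift and turn from the pose commanded when the call began, along the tool's axes at that moment; what a row does not reach only later rows make up. A row lasts 1/12 s, in which the tool goes at most 41.7 mm and 7.16 degrees, less where a joint would pass 70% of its speed; a pose out of reach is approached as far as the arm can. A call with a gripper value outside its range is refused whole. The fingers move at their own pace and stop on an object; "grip_force" is the grip in N (left out, the last holds). Time passes only in rows, so rows that repeat a pose let the fingers close. It gives the time, the measured TCP pose, the force, the opening and the grip force at its end, in the units of the state.
- telemetry.read_state(): the state, without advancing time (a new reading comes with each control period).
- camera(name): name is "scene" or "top" or "wrist"; returns the picture (480x640x3 uint8, red, green, blue); there is no depth.
- get_calibration(name): a dict with "fovy" (degrees; the focal length in pixels is half the picture's height over the tangent of half this angle, whatever the lens; pixels are square), "cx", "cy" (the principal point, pixels), "xyz" and "rotation" of the camera in the world. Camera axes: x right, y up, looking along -z (the intrinsics and any distortion apply to the point x, -y, -z); pixel columns grow to the right and rows downward; lengths in m; the calibration is good to about 2 mm. A picture is of the moment at which its call begins: read the wrist's pose just before it. get_calibration takes no time and is no camera call; for the wrist camera it gives the pose at the moment of the call.
- r.close_job(): hands the job in; it is judged then, once.
The state is a dict: "time": time; "joint_positions": joint angles; "joint_vel": joint speeds; "joint_torque": joint torques, N m; "ee_pos": TCP position; "eef_rot": TCP orientation; "ft_force": force on the tool from outside, world axes, zero at the start; "torque": the same for the moment, N m; "width": finger opening in m; "grip_force": force on a finger pad.
Only numpy, scipy, OpenCV 4.12 (cv2) and the standard library are available. Lean on these libraries where they do the work, as an engineer would, in place of code of your own. Each camera call takes 0.05 s, during which the arm holds its last target. There are 200 camera calls.

## Working session

There is one attempt and no reset: what is moved stays moved. The work goes in short steps, Python scripts to look and compute and a tool call to move; the robot and the scene stay as the last step left them, time stands still between calls to the robot, and variables do not carry over. Pictures are saved under pics/ and viewed, at most 10 in all, crops included, and the job is handed in when it is done.

Besides the shell and the picture viewer there is one more tool, called after "Request:" as name(argument=value, ...) on one line, values as JSON. drive_tool: Moves the arm, as the interface text tells. Its arguments: {"type":"object","properties":{"series":{"type":"array"},"grip_force":{"type":"number"}},"required":["series"]}

```bash
ls; mkdir -p pics
python3 - <<'E'
from bench import telemetry, camera, get_calibration, r
import cv2
for n in("scene","top"):
    cv2.imwrite(f"pics/{n}0.png",camera(n)[:,:,::-1]); print(n,get_calibration(n))
print(get_calibration("wrist"))
print(telemetry.read_state(), r.tips_ahead)
E
```

```text
pics
scene {'fovy': 47.86524884422035, 'cx': 317.3960933475678, 'cy': 237.59648297045425, 'xyz': array([0.02311535, 0.62747497, 0.79756334]), 'rotation': array([-0.14031068,  0.3563251 ,  0.85002928, -0.36165669])}
top {'fovy': 44.71807216038173, 'cx': 324.44094555609735, 'cy': 235.03841733836313, 'xyz': array([0.33739033, 0.12597393, 1.00490206]), 'rotation': array([-0.06974291,  0.06058093,  0.70642086, -0.70173745])}
{'fovy': 70.7854142149384, 'cx': 321.29748581005026, 'cy': 239.31318906186615, 'xyz': array([ 0.25259047, -0.57685618,  0.38428788]), 'rotation': array([-0.11328085,  0.08486305, -0.59102051,  0.79414134])}
{'time': 0.1, 'joint_positions': array([ 1.25740367,  0.33279284, -0.06469804,  1.46086615,  0.02160831,
        1.34990933, -0.08849968]), 'joint_vel': array([-0.00130464, -0.00098058,  0.00041745, -0.00353795, -0.00124074,
        0.0003002 ,  0.0011336 ]), 'joint_torque': array([ 6.25497778e-04, -6.24545002e+01,  2.42200331e-02, -3.90716350e+01,
       -6.13416242e-02,  3.65768548e-02,  1.14742893e-04]), 'ee_pos': array([ 0.17909495, -0.59845024,  0.24383917]), 'eef_rot': array([ 9.89446932e-01,  1.44894303e-01, -1.26113829e-04, -6.27419343e-04]), 'ft_force': array([-0.40468274,  0.26424737,  0.40288625]), 'torque': array([-0.01593223,  0.03516638,  0.01615038]), 'grip_force': 0.0, 'width': 0.08674693373833266} 0.022
```

View pics/top0.png

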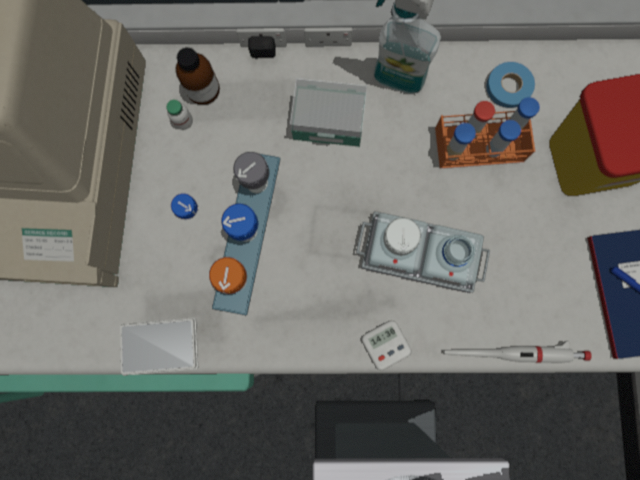

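View pics/scene0.png

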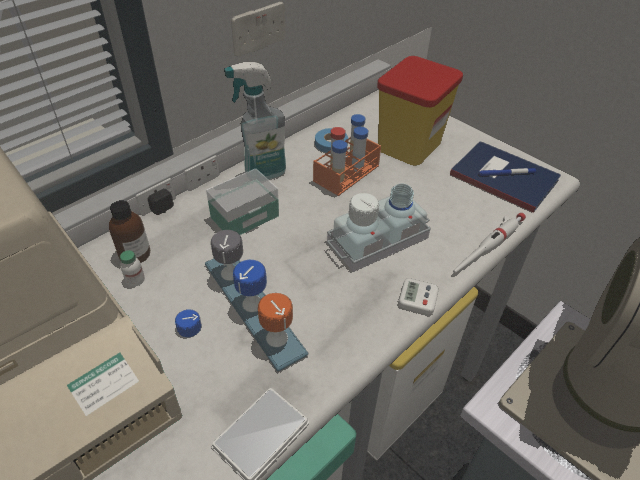

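```bash
cat > h.py <<'E'
import numpy as np, cv2
from scipy.spatial.transform import Rotation as R
from bench import telemetry, camera, get_calibration, r
def ray(c,u,v):
    f=240/np.tan(np.radians(c["fovy"])/2)
    d=R.from_quat(c["rotation"]).apply([(u-c["cx"])/f,-(v-c["cy"])/f,-1]); return np.array(c["xyz"]),d
def onz(c,u,v,z):
    o,d=ray(c,u,v); return o+d*(z-o[2])/d[2]
def proj(c,p):
    f=240/np.tan(np.radians(c["fovy"])/2)
    q=R.from_quat(c["rotation"]).inv().apply(np.array(p)-c["xyz"]); return np.array([c["cx"]-f*q[0]/q[2],c["cy"]+f*q[1]/q[2]])
def tri(obs):
    A=np.zeros((3,3));b=np.zeros(3)
    for c,u,v in obs:
        o,d=ray(c,u,v);d/=np.linalg.norm(d);M=np.eye(3)-np.outer(d,d);A+=M;b+=M@o
    return np.linalg.solve(A,b)
E
python3 - <<'E'
from h import *
t=cv2.imread("pics/top0.png");s=cv2.imread("pics/scene0.png")
a=cv2.resize(t[205:295,350:500],(800,480),interpolation=cv2.INTER_CUBIC)
def cr(im,x,y,w,h,k): return cv2.resize(im[y:y+h,x:x+w],None,fx=k,fy=k,interpolation=cv2.INTER_CUBIC)
A=cr(t,415,220,80,60,5);B=cr(t,200,145,80,60,5);B=cr(t,205,190,80,60,5);C=cr(s,360,175,80,60,5);D=cr(s,215,240,80,60,5)
cv2.imwrite("pics/m1.png",np.vstack([np.hstack([A,B]),np.hstack([C,D])]))
E
```

```text
(no output)
```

View pics/m1.png

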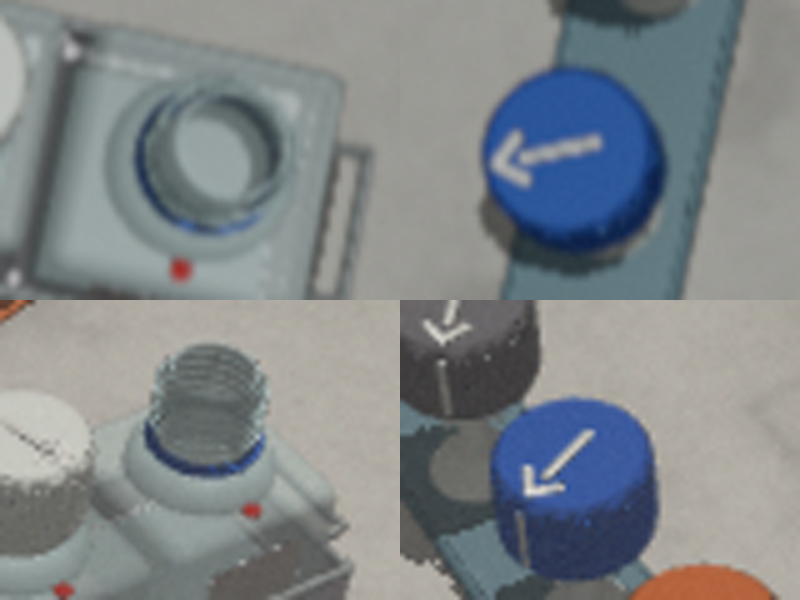

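Run:
```python
from h import *
T=get_calibration("top");S=get_calibration("scene")
pts=dict(dot=((451.2,274),(410.2,217.2)),wdot=((395,261),(372.8,233.2)),cap=((239.2,220.6),(249.6,269.4)),head=((222.6,223),(239.8,278.8)),mouth=((458.8,248),(402.4,187.5)))
P={}
for k,(a,b) in pts.items():
    p=tri([(T,*a),(S,*b)]);P[k]=p;print(k,p.round(4),proj(T,p)-a,proj(S,p)-b)
c=onz(T,*pts['cap'][0],.104);h=onz(T,*pts['head'][0],.104);print('cap104',c,onz(S,*pts['cap'][1],.104),h,np.degrees(np.arctan2(*(h-c)[1::-1])),np.linalg.norm(h-c))
hsv=cv2.cvtColor(cv2.imread("pics/top0.png"),cv2.COLOR_BGR2HSV)
m=cv2.inRange(hsv,(5,150,80),(20,255,255));m[:, :200]=0;m[:,260:]=0
u,v=np.where(m)[::-1];print('orange px',u.mean(),v.mean(),onz(T,u.mean(),v.mean(),.1))
print('grey',onz(T,250,166,.104))
w=P['wdot']-P['dot'];print('sep',np.linalg.norm(w),np.degrees(np.arctan2(w[1],w[0])))
d=P['dot']-P['mouth'];print('dotdir',np.degrees(np.arctan2(d[1],d[0])),np.linalg.norm(d[:2]))
```

```text
dot [ 0.447  -0.0648  0.0718] [-0.2063059 -0.3029434] [0.29147135 0.04878386]
wdot [0.4681 0.0242 0.0724] [0.01744264 0.02569574] [-0.02549793 -0.00530929]
cap [0.5302 0.2722 0.1081] [-0.55728165 -0.72204077] [0.81103252 0.23871295]
head [0.5259 0.2977 0.1082] [-0.24190169 -0.31008493] [0.35472981 0.10614964]
mouth [ 0.4794 -0.0673  0.1272] [0.12264444 0.17807281] [-0.16628915 -0.02945505]
cap104 [0.52992526 0.27191736 0.104     ] [0.53461326 0.27069191 0.104     ] [0.52626474 0.29812912 0.104     ] 97.95004966702031 0.026466120769219843
orange px 227.8356807511737 274.26056338028167 [0.44525964 0.28851289 0.1       ]
grey [0.61959586 0.25642866 0.104     ]
sep 0.09150719296928128 76.69607421663198
dotdir 175.6909471219785 0.032441266297661045
```

Top view: the blue cap sits at (239,221) on the middle peg, arrow head at (223,223). The open bottle's mouth is at about (459,248) with its dot at (451,274). The scene view agrees. I'll go over the bottle first for a close look.

Request:
drive_tool(series=[0,0,-5,5,-4.3,0,1,0,0,-11,10.2,-8.7,0,1,0,0,-11,10.2,-8.7,0,1,0,0,-11,10.2,-8.7,0,1,0,0,-11,10.2,-8.7,0,1,0,0,-11,10.2,-8.7,0,1,0,0,-11,10.2,-8.7,0,1,0,0,-11,10.2,-8.7,0,1,0,0,-11,10.2,-8.7,0,1,0,0,-11,10.2,-8.7,0,1])

```text
time: 0.93
ee_pos: [0.4058, -0.2469, 0.2445]
eef_rot: [0.811, 0.586, -0.0, 0.0]
ft_force: [1.4, -0.6, 0.0]
width: 0.0868
grip_force: 0.0
```

Request:
drive_tool(series=[0,0,0,2.5,0.7,0,1,0,0,0,2.5,0.7,0,1,0,0,0,2.5,0.7,0,1,0,0,0,2.5,0.7,0,1,0,0,0,2.5,0.7,0,1,0,0,0,2.5,0.7,0,1])

```text
time: 1.43
ee_pos: [0.4629, -0.1635, 0.2442]
eef_rot: [0.811, 0.585, -0.0, -0.0]
ft_force: [-0.7, -0.6, 1.4]
width: 0.0872
grip_force: 0.0
```

Run:
```python
from h import *
s=telemetry.read_state();print(s["ee_pos"],s["eef_rot"],s["joint_positions"].round(3))
c=get_calibration("wrist");print(c)
im=camera("wrist");cv2.imwrite("pics/w1.png",im[:,:,::-1])
import pickle;pickle.dump(c,open("w1.pkl","wb"))
print(proj(c,[.48,-.07,.118]),proj(c,[.447,-.065,.072]))
```

```text
[ 0.46287275 -0.16347521  0.24424792] [ 8.10977787e-01  5.85076817e-01 -3.53201023e-04 -1.46254069e-04] [ 0.796  0.073 -0.569  1.779  0.041  1.302 -0.104]
{'fovy': 70.7854142149384, 'cx': 321.29748581005026, 'cy': 239.31318906186615, 'xyz': array([ 0.48690929, -0.09069473,  0.38464569]), 'rotation': array([-0.1401247 ,  0.02272202, -0.15799616,  0.97718268])}
[303.74088972 115.90226735] [269.00679487 126.3849239 ]
```

View pics/w1.png

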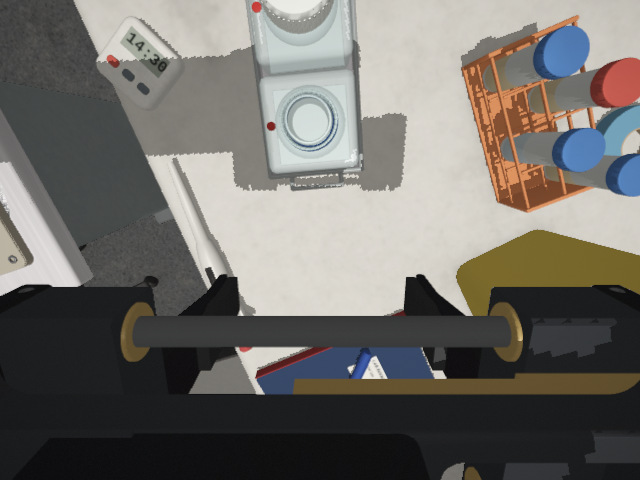

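Run:
```python
from h import *
im=cv2.imread("pics/w1.png")
cv2.imwrite("pics/w1c.png",cv2.resize(im[60:180,240:370],None,fx=5,fy=5,interpolation=cv2.INTER_CUBIC))
hsv=cv2.cvtColor(im,cv2.COLOR_BGR2HSV)
m=cv2.inRange(hsv,(0,130,80),(8,255,255))|cv2.inRange(hsv,(172,130,80),(180,255,255))
n,l,st,ce=cv2.connectedComponentsWithStats(m)
for i in range(1,n):
    if st[i,4]>15 and 240<ce[i,0]<300 and ce[i,1]<150:print(st[i],ce[i])
```

```text
[252   2   9  10  75] [256.13333333   6.56      ]
[267 122   8   8  50] [270.48 125.74]
```

View pics/w1c.png

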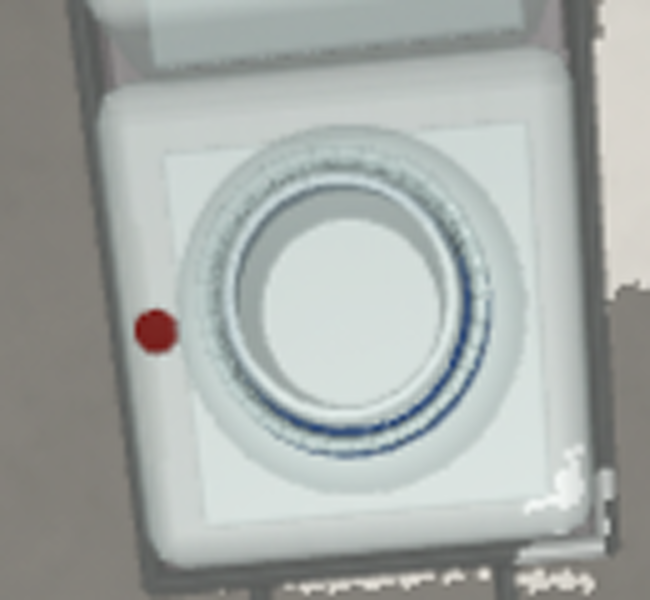

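Run:
```python
from h import *
import pickle
W=pickle.load(open("w1.pkl","rb"));T=get_calibration("top");S=get_calibration("scene")
D=tri([(T,451.2,274),(S,410.2,217.2),(W,270.5,125.7)]);print('dot',D)
for c,a in((T,(451.2,274)),(S,(410.2,217.2)),(W,(270.5,125.7))):print(proj(c,D)-a)
for z in(.068,.072):
    a=onz(W,270.5,125.7,z);b=onz(W,256.1,6.6,z);w=b-a;print(z,a,b,np.linalg.norm(w),np.degrees(np.arctan2(w[1],w[0])))
    a=onz(T,451.2,274,z);b=onz(T,395,261,z);w=b-a;print(z,a,b,np.linalg.norm(w),np.degrees(np.arctan2(w[1],w[0])))
M=tri([(T,458.8,248),(W,308.3,119.3)]);print('M tri',M)
for z in(.114,.117,.12):
    print(z,onz(W,308.3,119.3,z),onz(T,458.8,248,z),onz(S,402.4,187.5,z))
```

```text
dot [ 0.44759368 -0.06503837  0.07112724]
[-0.16965443 -0.60942736]
[0.0855391  0.10912045]
[-0.69990186  0.54409102]
0.068 [ 0.4479555  -0.06454908  0.068     ] [0.46946889 0.02506148 0.068     ] 0.09215680570290924 76.50012664571008
0.068 [ 0.44697585 -0.06590579  0.068     ] [0.46873177 0.02378312 0.068     ] 0.0922898780263885 76.36507569777197
0.072 [ 0.44844759 -0.06487936  0.072     ] [0.4696892 0.0235992 0.072    ] 0.09099264260116338 76.50012664571008
0.072 [ 0.44650799 -0.06508658  0.072     ] [0.46817102 0.02421942 0.072     ] 0.09189585657356483 76.36507569777197
M tri [ 0.48270815 -0.07219365  0.10534386]
0.114 [ 0.48237246 -0.07306012  0.114     ] [ 0.48178803 -0.06999048  0.114     ] [ 0.48808855 -0.08113474  0.114     ]
0.117 [ 0.48242275 -0.07325559  0.117     ] [ 0.48130179 -0.06933059  0.117     ] [ 0.48604789 -0.07802482  0.117     ]
0.12 [ 0.48247304 -0.07345107  0.12      ] [ 0.48081555 -0.06867071  0.12      ] [ 0.48400723 -0.07491489  0.12      ]
```

Request:
drive_tool(series=[0,0,-3.8,4.6,-0.3,0,1,0,0,-7.7,9.3,-0.6,0,1,0,0,-7.7,9.3,-0.6,0,1,0,0,-7.7,9.3,-0.6,0,1,0,0,-7.7,9.3,-0.6,0,1,0,0,-7.7,9.3,-0.6,0,1,0,0,-7.7,9.3,-0.6,0,1,0,0,-7.7,9.3,-0.6,0,1,0,0,-7.7,9.3,-0.6,0,1,0,0,-7.7,9.3,-0.6,0,1])

```text
time: 2.32
ee_pos: [0.5568, 0.2052, 0.2439]
eef_rot: [0.569, 0.822, 0.001, -0.002]
ft_force: [-0.6, 0.2, -0.1]
width: 0.0867
grip_force: 0.0
```

Request:
drive_tool(series=[0,0,0,0,0,0,0.6,0,0,0,0,0,0,0.6,0,0,0,0,0,0,0.6])

```text
time: 2.57
ee_pos: [0.5582, 0.1955, 0.2443]
eef_rot: [0.574, 0.819, -0.001, 0.0]
ft_force: [0.6, 0.4, -0.3]
width: 0.0748
grip_force: 0.0
```

```bash
cat >> h.py <<'E'
def look(name):
    import pickle
    s=telemetry.read_state();c=get_calibration("wrist");im=camera("wrist")[:,:,::-1].copy()
    cv2.imwrite(f"pics/{name}.png",im);pickle.dump((s,c),open(name+".pkl","wb"))
    y=np.degrees(np.arctan2(*R.from_quat(s["eef_rot"]).as_matrix()[1::-1,0]))
    print("t",s["time"],"tcp",s["ee_pos"].round(4),"xyaw",y.round(2),"q",s["joint_positions"].round(3),"F",s["ft_force"].round(1),"w",round(s["width"],4))
    return s,c,im
def blobs(im,lo,hi,amin=200):
    m=cv2.inRange(cv2.cvtColor(im,cv2.COLOR_BGR2HSV),lo,hi)
    cs,_=cv2.findContours(m,cv2.RETR_EXTERNAL,cv2.CHAIN_APPROX_NONE)
    for k in cs:
        if cv2.contourArea(k)>amin: print(cv2.boundingRect(k),cv2.contourArea(k),cv2.fitEllipse(k))
E
python3 - <<'E'
from h import *
s,c,im=look("w2");print(proj(c,[.531,.271,.104]))
blobs(im,(105,120,60),(125,255,255))
E
```

```text
t 2.5667 tcp [0.5582 0.1955 0.2443] xyaw 109.97 q [ 0.247  0.373 -0.84   1.519  0.281  1.376 -0.265] F [ 0.6  0.4 -0.3] w 0.0748
[322.1047824  135.70929213]
(291, 97, 70, 72) 3808.0 ((325.782958984375, 132.28318786621094), (68.22483825683594, 71.1405029296875), 174.92979431152344)
(383, 12, 48, 54) 1873.5 ((406.9642333984375, 38.49278259277344), (43.50102996826172, 54.99922180175781), 27.219900131225586)
```

View pics/w2.png

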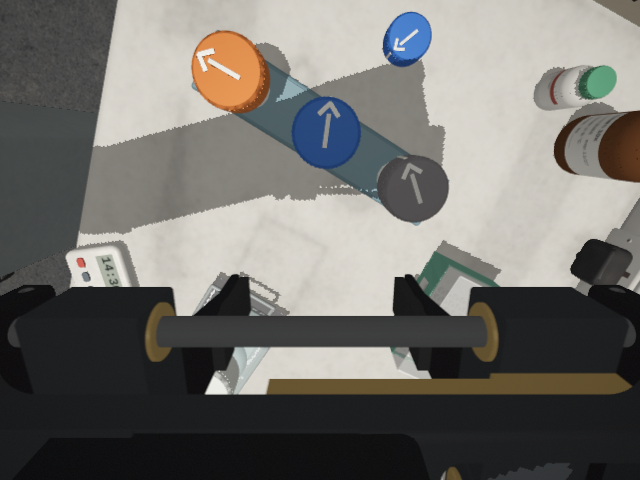

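The wrist view shows the blue cap centred at about (326,132), with its arrow head at (329,102). The grey and orange caps sit diagonally either side, clear of the finger line.

Run:
```python
from h import *
import pickle
s,c=pickle.load(open("w2.pkl","rb"));im=cv2.imread("pics/w2.png")
p=onz(c,325.8,132.3,.104);h=onz(c,329,101.5,.104);t=onz(c,325,148,.104)
print(p,h,np.degrees(np.arctan2(*(h-p)[1::-1])),np.degrees(np.arctan2(*(h-t)[1::-1])),np.linalg.norm(h-p))
m=np.zeros(im.shape[:2],np.uint8);cv2.circle(m,(326,132),33,255,-1)
g=cv2.inRange(cv2.cvtColor(im,cv2.COLOR_BGR2HSV),(0,0,110),(180,110,255))&m
v,u=np.where(g);q=np.array([onz(c,a,b,.104)[:2] for a,b in zip(u,v)]);w,V=np.linalg.eigh(np.cov(q.T));print(len(u),np.degrees(np.arctan2(V[1,1],V[0,1])),q.mean(0))
Rm=R.from_quat(s["eef_rot"]).as_matrix();print("tool delta mm",Rm.T@(np.array([p[0],p[1],.086+.003])-s["ee_pos"])*1000)
```

```text
[0.53286687 0.27442728 0.104     ] [0.52734849 0.29658708 0.104     ] 103.98374650526772 105.07417456298712 0.02283658031583772
366 102.20693323464808 [0.53089261 0.28361186]
tool delta mm [ 83.0377666    3.23317548 155.23006151]
```

Request:
drive_tool(series=[0,0,0,1.04,0.04,0,0.6,0,0,0,2.08,0.08,0,0.6,0,0,0,2.08,0.08,0.5,0.6,0,0,0,2.08,0.08,1.2,0.6,0,0,0,2.08,0.08,1.9,0.6,0,0,0,2.08,0.08,2.5,0.6,0,0,0,2.08,0.08,3.0,0.6,0,0,0,2.08,0.08,3.4,0.6,0,0,0,2.08,0.08,3.78,0.6,0,0,0,2.08,0.08,3.78,0.6])

```text
time: 3.45
ee_pos: [0.5313, 0.2743, 0.0905]
eef_rot: [0.573, 0.819, -0.002, -0.001]
ft_force: [-0.8, -0.4, -0.0]
width: 0.07
grip_force: 0.0
```

Request:
drive_tool(series=[0,0,0,0,0,0,0.4,0,0,0,0,0,0,0.2,0,0,0,0,0,0,0,0,0,0,0,0,0,-0.2,0,0,0,0,0,0,-0.2,0,0,0,0,0,0,-0.2], grip_force=20)

```text
time: 3.95
ee_pos: [0.5328, 0.2771, 0.0947]
eef_rot: [0.573, 0.82, 0.001, 0.001]
ft_force: [-1.5, -2.9, 6.6]
width: 0.0557
grip_force: 20.0
```

Request:
drive_tool(series=[0,0,0,0,0,-0.3,-0.2,0,0,0,0,0,-0.8,-0.2,0,0,0,0,0,-1.5,-0.2,0,0,0,0,0,-2.2,-0.2,0,0,0,0,0,-3,-0.2,0,0,0,0,0,-3,-0.2,0,0,0,0,0,-3,-0.2,0,0,0,0,0,-3,-0.2])

```text
time: 4.62
ee_pos: [0.5318, 0.277, 0.2134]
eef_rot: [0.572, 0.82, -0.0, 0.0]
ft_force: [-1.2, -0.1, -1.0]
width: 0.0563
grip_force: 20.0
```

Run:
```python
from h import *
s,c,im=look("w3")
```

```text
t 4.6167 tcp [0.5318 0.277  0.2134] xyaw 110.17 q [ 0.108  0.421 -0.857  1.539  0.324  1.33  -0.432] F [-1.2 -0.1 -1. ] w 0.0563
```

View pics/w3.png

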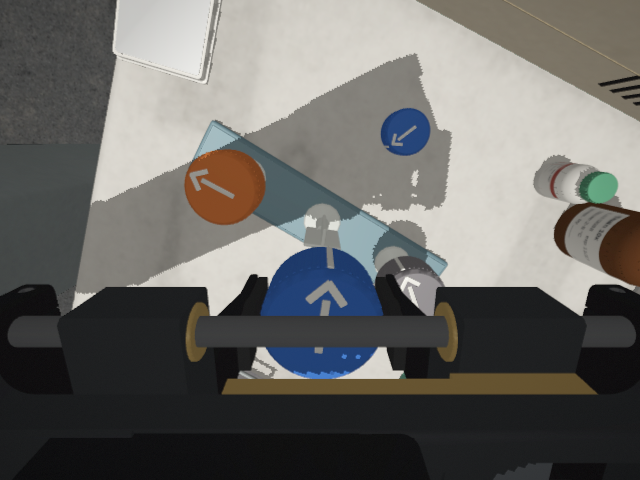

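Run:
```python
from h import *
import pickle
s,c=pickle.load(open("w3.pkl","rb"));im=cv2.imread("pics/w3.png")
Rm=R.from_quat(s["eef_rot"]).as_matrix()
for z in(-.009,-.012):
  for x in(-.002,0,.002,.004):
    a=np.radians(np.arange(0,360,30));P=[proj(c,s["ee_pos"]+Rm@[x+.028*np.cos(t),.028*np.sin(t),z]) for t in (0,np.pi)]
    print(z,x,np.round(P,1).tolist())
m=cv2.inRange(cv2.cvtColor(im,cv2.COLOR_BGR2HSV),(105,120,50),(125,255,255))
for col in(310,315,325,330):
    v=np.where(m[:,col]>0)[0];v=v[v>200];print(col,v.min(),v.max())
m[:240]=0;m[310:]=0;v,u=np.where(m);
for row in(260,270,280,290,300,312):
    uu=u[v==row]; print(row,uu.min() if len(uu) else 0,uu.max() if len(uu) else 0)
# tool-frame arrow: white pixels between 275..310
g=cv2.inRange(cv2.cvtColor(im,cv2.COLOR_BGR2HSV),(0,0,110),(180,90,255));g[:278]=0;g[356:]=0;g[:,:300]=0;g[:,350:]=0;g[312:346]=0
v,u=np.where(g)
print(u[v<312].mean(),v[v<312].mean(),u[v>346].mean(),v[v>346].mean())
```

```text
-0.009 -0.002 [[322.1, 267.8], [322.0, 381.2]]
-0.009 0 [[322.1, 263.3], [322.0, 377.5]]
-0.009 0.002 [[322.1, 258.8], [322.0, 373.9]]
-0.009 0.004 [[322.1, 254.2], [322.0, 370.2]]
-0.012 -0.002 [[322.1, 270.5], [322.0, 385.7]]
-0.012 0 [[322.2, 265.9], [322.0, 382.0]]
-0.012 0.002 [[322.2, 261.2], [322.0, 378.3]]
-0.012 0.004 [[322.2, 256.6], [322.0, 374.5]]
310 249 377
315 247 378
325 248 378
330 269 378
260 286 356
270 277 365
280 272 370
290 267 375
300 263 379
312 0 0
326.7447916666667 295.609375 318.0769230769231 350.0576923076923
```

Run:
```python
from h import *
import pickle
from scipy.optimize import least_squares
s,c=pickle.load(open("w3.pkl","rb"));im=cv2.imread("pics/w3.png")
Rm=R.from_quat(s["eef_rot"]).as_matrix();P=lambda x,y,z:proj(c,s["ee_pos"]+Rm@[x,y,z])
# unknown x,ztop: lower front edge row 246.6, back of top 378.5
f=lambda p:[P(p[0]+.028,0,p[1]+.036)[1]-246.6,P(p[0]-.028,0,p[1])[1]-378.5]
o=least_squares(f,[0,-.01],x_scale=.001).x;print(o,P(o[0]+.028,0,o[1]))
hsv=cv2.cvtColor(im,cv2.COLOR_BGR2HSV)
print([tuple(im[r,318]) for r in range(262,276)])
Q=s["ee_pos"]
def tool(u,v,z):
    o_,d=ray(c,u,v);o2=Rm.T@(o_-Q);d2=Rm.T@d;return o2+d2*(z-o2[2])/d2[2]
a=tool(326.7,295.6,o[1]);b=tool(318.1,350,o[1]);print(a,b,np.degrees(np.arctan2(*(a-b)[1::-1])))
```

```text
[-0.00648528 -0.0015624 ] [322.06787665 271.24643657]
[(np.uint8(106), np.uint8(58), np.uint8(30)), (np.uint8(106), np.uint8(58), np.uint8(30)), (np.uint8(107), np.uint8(59), np.uint8(30)), (np.uint8(108), np.uint8(60), np.uint8(32)), (np.uint8(114), np.uint8(63), np.uint8(33)), (np.uint8(117), np.uint8(66), np.uint8(35)), (np.uint8(107), np.uint8(58), np.uint8(29)), (np.uint8(110), np.uint8(60), np.uint8(31)), (np.uint8(117), np.uint8(64), np.uint8(33)), (np.uint8(117), np.uint8(64), np.uint8(33)), (np.uint8(116), np.uint8(64), np.uint8(34)), (np.uint8(117), np.uint8(65), np.uint8(34)), (np.uint8(116), np.uint8(64), np.uint8(33)), (np.uint8(116), np.uint8(63), np.uint8(32))]
[ 0.00975963  0.00209732 -0.0015624 ] [-0.01848116 -0.0018434  -0.0015624 ] 7.943753177868756
```

```bash
cat >> h.py <<'E'
def fitcap(s,c,im,zfix=None):
    from scipy.optimize import least_squares
    Rm=R.from_quat(s["eef_rot"]).as_matrix()
    m=cv2.inRange(cv2.cvtColor(im,cv2.COLOR_BGR2HSV),(105,120,50),(125,255,255));m[:235]=0;m[310:]=0;m[:,:240]=0;m[:,400:]=0
    n,l,st,_=cv2.connectedComponentsWithStats(m);m=(l==1+st[1:,4].argmax())
    pts=[]
    for row in range(252,276,2):
        uu=np.where(m[row])[0]
        if len(uu): pts+=[(uu.min()-.5,row),(uu.max()+.5,row)]
    for col in list(range(300,322,3))+list(range(336,346,3)):
        v=np.where(m[:,col])[0]
        if len(v): pts.append((col,v.min()-.5))
    a=np.radians(np.arange(0,360,3))
    def res(p):
        z=p[2] if zfix is None else zfix
        C=[proj(c,s["ee_pos"]+Rm@[p[0]+.028*np.cos(t),p[1]+.028*np.sin(t),z+d]) for d in(0,.036) for t in a]
        h=cv2.convexHull(np.array(C,np.float32))
        return [cv2.pointPolygonTest(h,(float(u),float(v)),True) for u,v in pts]
    o=least_squares(res,[0,0,-.009] if zfix is None else [0,0],diff_step=1e-3,x_scale=.001,method="trf")
    # finite steps need absolute scale
    from scipy.optimize import minimize
    o=minimize(lambda q:np.sum(np.square(res(np.array(q)/1000))),[0,0,-9][:3 if zfix is None else 2],method="Nelder-Mead")
    print("capfit mm",o.x.round(2),"rms",np.sqrt(o.fun/len(pts)).round(2));return o.x/1000
E
python3 - <<'E'
from h import *
import pickle
s,c=pickle.load(open("w3.pkl","rb"));im=cv2.imread("pics/w3.png")
fitcap(s,c,im)
for z in(-.008,-.010,-.012):fitcap(s,c,im,z)
E
```

```text
capfit mm [ -0.    -0.   -24.07] rms 1.25
capfit mm [-4.62 -0.38] rms 0.31
capfit mm [-4.06 -0.38] rms 0.35
capfit mm [-3.5  -0.38] rms 0.43
```

Request:
drive_tool(series=[0,0,-0.2,-1,-0.4,-0.6,-0.2,0,0,-0.4,-2,-0.8,-0.92,-0.2,0,0,-0.6,-3,-1.2,-0.92,-0.2,0,0,-0.8,-4,-1.6,-0.92,-0.2,0,0,-1,-5,-2,-0.92,-0.2,0,0,-1.2,-6,-2.4,-0.92,-0.2,0,0,-1.4,-7,-2.8,-0.92,-0.2,0,0,-1.6,-8,-3.2,-0.92,-0.2,0,0,-1.8,-9,-3.6,-0.92,-0.2,0,0,-1.8,-9.6,-3.8,-0.92,-0.2])

```text
time: 5.5
ee_pos: [0.5204, -0.134, 0.2493]
eef_rot: [0.506, 0.863, -0.0, -0.001]
ft_force: [0.8, -0.1, -0.5]
width: 0.0557
grip_force: 20.0
```

Request:
drive_tool(series=[0,0,0,0,0,0,-0.2,0,0,0,0,0,0,-0.2,0,0,0,0,0,0,-0.2,0,0,0,0,0,0,-0.2])

```text
time: 5.83
ee_pos: [0.5216, -0.1302, 0.2497]
eef_rot: [0.505, 0.863, 0.0, -0.0]
ft_force: [0.6, 0.7, -0.6]
width: 0.0557
grip_force: 20.0
```

Run:
```python
from h import *
s,c,im=look("w4");print(proj(c,[.482,-.073,.117]))
fitcap(s,c,im,-.0095)
u,v=proj(c,[.482,-.073,.1]).astype(int)-60
print(u,v);v=max(v,0)
cv2.imwrite("pics/w4c.png",cv2.resize(im[v:v+120,u:u+120],None,fx=5,fy=5,interpolation=cv2.INTER_CUBIC))
```

```text
t 5.8333 tcp [ 0.5216 -0.1302  0.2497] xyaw 119.29 q [ 0.795  0.205 -0.717  1.654  0.137  1.335  0.567] F [ 0.6  0.7 -0.6] w 0.0557
[313.43360437 150.78730685]
capfit mm [-4.15 -0.48] rms 0.33
253 90
```

View pics/w4c.png

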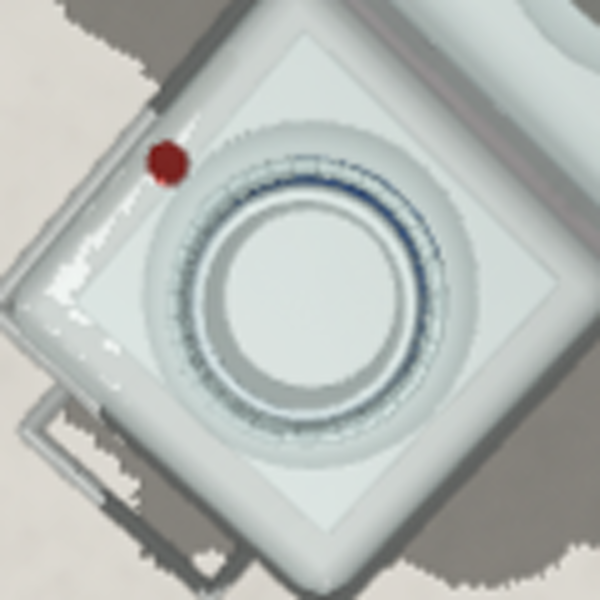

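Mouth centre is at (313.6,150.8), which matches a mouth at (0.482,-0.073). Next I'll hover the cap just above it and check with the fixed cameras.

Request:
drive_tool(series=[0,0,0,0.6,-0.05,0,-0.2,0,0,0,1.2,-0.1,0,-0.2,0,0,0,1.82,-0.16,0.4,-0.2,0,0,0,1.82,-0.16,1.0,-0.2,0,0,0,1.82,-0.16,1.6,-0.2,0,0,0,1.82,-0.16,2.1,-0.2,0,0,0,1.82,-0.16,2.44,-0.2,0,0,0,1.82,-0.16,2.44,-0.2,0,0,0,1.82,-0.16,2.44,-0.2,0,0,0,1.82,-0.16,2.44,-0.2])

```text
time: 6.72
ee_pos: [0.4812, -0.0708, 0.1536]
eef_rot: [0.506, 0.863, 0.0, 0.001]
ft_force: [0.5, 0.2, -0.7]
width: 0.0555
grip_force: 20.0
```

Run:
```python
from h import *
s,c,im=look("w5")
t=camera("top")[:,:,::-1];sc=camera("scene")[:,:,::-1]
cv2.imwrite("pics/t5.png",t);cv2.imwrite("pics/s5.png",sc)
def cr(im,x,y,w,h,k): return cv2.resize(im[y:y+h,x:x+w],None,fx=k,fy=k,interpolation=cv2.INTER_CUBIC)
cv2.imwrite("pics/m5.png",np.hstack([cr(t,420,205,80,100,5),cr(sc,360,140,80,100,5)]))
```

```text
t 6.7167 tcp [ 0.4812 -0.0708  0.1536] xyaw 119.23 q [ 0.76   0.172 -0.759  1.901  0.132  1.118  0.461] F [ 0.5  0.2 -0.7] w 0.0555
```

View pics/m5.png

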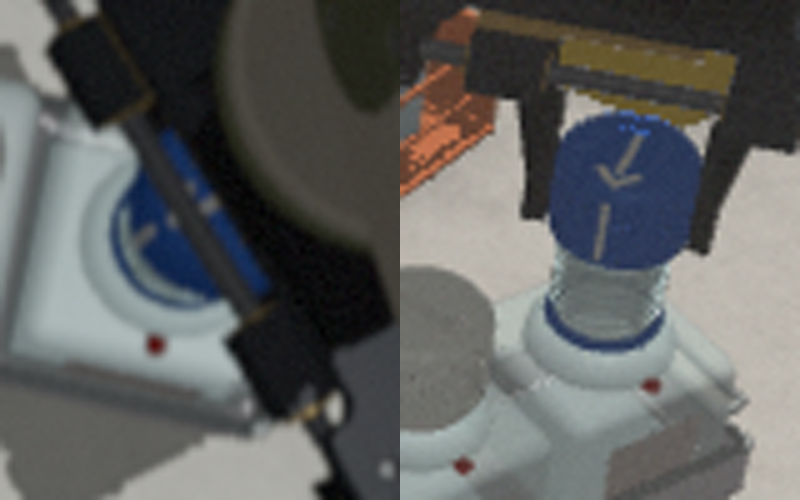

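Run:
```python
from h import *
S=get_calibration("scene");T=get_calibration("top")
s=telemetry.read_state();print(s["ee_pos"])
im=cv2.imread("pics/s5.png");m=cv2.inRange(cv2.cvtColor(im,cv2.COLOR_BGR2HSV),(105,110,40),(125,255,255))
for v in(172,176,180,184,188,192): 
    u=np.where(m[v,380:510])[0]+380;u=u[u<505];print(v,u.min(),u.max(),(u.min()+u.max())/2)
v=np.where(m[140:196,402])[0]+140;print('bottom row col402',v.max()); 
a=np.radians(np.arange(0,360,3))
def hull(x,y,z,h=.036,r_=.028):
    P=np.array([proj(S,[x+r_*np.cos(t),y+r_*np.sin(t),z+d]) for d in(0,h) for t in a]);return P
for y in(-.071,-.073,-.075):
  P=hull(.482,y,.127);print(y,P[:,0].min(),P[:,0].max(),P[:120,1].max())
P=hull(.479,-.073,.127);print('x479',P[:,0].min(),P[:,0].max(),P[:120,1].max())
# neck body collar in first scene image & rim
im0=cv2.imread("pics/s5.png")
P=hull(.482,-.073,.075,.003,.0185);print('neck foot pred',(P[:,0].min(),P[:,0].max()), 'in crop',(P[:,0].min()-360)*5,(P[:,0].max()-360)*5)
for z in(.07,.117,.145):print(z,proj(S,[.482,-.073,z]),proj(T,[.482,-.073,z]))
```

```text
[ 0.48122266 -0.07137761  0.15358329]
172 391 504 447.5
176 391 418 404.5
180 390 418 404.0
184 390 417 403.5
188 392 415 403.5
192 400 411 405.5
bottom row col402 192
-0.071 387.9947522270106 419.6695049810064 195.45068494295577
-0.073 388.65894808472433 420.321528165101 194.9855402295074
-0.075 389.3218773412917 420.97227257968206 194.52130109991418
x479 389.83411613153373 421.5761623670645 195.7322423499904
neck foot pred (np.float64(390.47935566899736), np.float64(409.0795815915151)) in crop 152.39677834498679 245.3979079575754
0.07 [399.35256059 207.45675117] [454.86681728 252.25684116]
0.117 [402.37546729 189.58660615] [461.17208237 247.53369   ]
0.145 [404.26793901 178.39911434] [465.24695238 244.48128432]
```

Run:
```python
from h import *
T=get_calibration("top")
im=cv2.imread("pics/t5.png")[205:305,420:500];k=cv2.resize(im,None,fx=4,fy=4,interpolation=cv2.INTER_CUBIC)
m=cv2.inRange(cv2.cvtColor(k,cv2.COLOR_BGR2HSV),(105,120,40),(125,255,255));m[:,:80]=0
v,u=np.where(m);pts=np.stack([u,v],1)
h=cv2.convexHull(pts.astype(np.int32))[:,0]/4+[420-.4,205-.4]
# keep lower-left arc
c0=np.array([462,247]);d=h-c0;ang=np.degrees(np.arctan2(d[:,1],d[:,0]));arc=h[(ang>100)&(ang<190)];print(len(arc),arc.min(0),arc.max(0))
a=np.radians(np.arange(0,360,3))
from scipy.optimize import minimize
for zl in(.125,.127,.129):
  def res(p):
    C=np.array([proj(T,[p[0]/1e3+.028*np.cos(t),p[1]/1e3+.028*np.sin(t),zl+q]) for q in(0,.036) for t in a],np.float32)
    H=cv2.convexHull(C);return sum(cv2.pointPolygonTest(H,(float(x),float(y)),True)**2 for x,y in arc)
  o=minimize(res,[482,-73],method="Nelder-Mead");print(zl,o.x,(o.fun/len(arc))**.5)
```

```text
6 [442.35 251.6 ] [445.35 259.6 ]
0.125 [476.55599463 -70.00282993] 0.17598335095083653
0.127 [476.26142876 -69.62013642] 0.1763775030993491
0.129 [475.95844683 -69.23760163] 0.17677215006388167
```

Request:
drive_tool(series=[0,0,0,0.035,0,0,-0.2,0,0,0,0.035,0,0.1,-0.2,0,0,0,0.035,0,0.2,-0.2,0,0,0,0.035,0,0.3,-0.2,0,0,0,0.035,0,0.36,-0.2,0,0,0,0.035,0,0.4,-0.2,0,0,0,0.035,0,0.4,-0.2,0,0,0,0.035,0,0.4,-0.2])

```text
time: 7.53
ee_pos: [0.4799, -0.0701, 0.1365]
eef_rot: [0.506, 0.862, 0.0, -0.0]
ft_force: [-0.5, 1.0, -1.0]
width: 0.0556
grip_force: 20.0
```

Request:
drive_tool(series=[0,0,0,0,0,0.03,-0.2,0,0,0,0,0,0.05,-0.2,0,0,0,0,0,0.05,-0.2,0,0,0,0,0,0.05,-0.2])

```text
time: 7.87
ee_pos: [0.4799, -0.0702, 0.1345]
eef_rot: [0.506, 0.862, -0.0, 0.0]
ft_force: [-1.1, 0.2, -0.2]
width: 0.0554
grip_force: 20.0
```

No contact yet and no side load. I'll go down in 1 mm steps.

Request:
drive_tool(series=[0,0,0,0,0,0.03,-0.2,0,0,0,0,0,0.03,-0.2,0,0,0,0,0,0.03,-0.2])

```text
time: 8.12
ee_pos: [0.4801, -0.0702, 0.1338]
eef_rot: [0.506, 0.862, -0.0, 0.0]
ft_force: [-1.6, 0.5, 4.5]
width: 0.0562
grip_force: 20.0
```

Request:
drive_tool(series=[0,0,0,0,0,0.03,-0.2,0,0,0,0,0,0.03,-0.2,0,0,0,0,0,0.03,-0.2])

```text
time: 8.37
ee_pos: [0.4803, -0.0703, 0.1333]
eef_rot: [0.506, 0.862, -0.0, 0.001]
ft_force: [-5.7, 0.4, 14.4]
width: 0.0558
grip_force: 20.0
```

Request:
drive_tool(series=[0,0,0,0,0,0.03,-0.2,0,0,0,0,0,0.03,-0.2,0,0,0,0,0,0.03,-0.2])

```text
time: 8.62
ee_pos: [0.4805, -0.0704, 0.1327]
eef_rot: [0.506, 0.862, -0.0, 0.001]
ft_force: [-8.2, 0.3, 21.1]
width: 0.056
grip_force: 20.0
```

Request:
drive_tool(series=[0,0,0,0.005,-0.01,-0.06,-0.2,0,0,0,0.005,-0.01,-0.06,-0.2,0,0,0,0.005,-0.01,-0.06,-0.2,0,0,0,0.005,-0.01,-0.06,-0.2], grip_force=30)

```text
time: 8.95
ee_pos: [0.4798, -0.0702, 0.1335]
eef_rot: [0.506, 0.862, 0.0, 0.0]
ft_force: [0.7, -0.0, 3.6]
width: 0.0557
grip_force: 30.0
```

Run:
```python
from h import *
s,c,im=look("w6");print(s["torque"])
fitcap(s,c,im,-.0095)
Rm=R.from_quat(s["eef_rot"]).as_matrix();Q=s["ee_pos"]
def tool(u,v,z):
    o_,d=ray(c,u,v);o2=Rm.T@(o_-Q);d2=Rm.T@d;return o2+d2*(z-o2[2])/d2[2]
g=cv2.inRange(cv2.cvtColor(im,cv2.COLOR_BGR2HSV),(0,0,110),(180,90,255));g[:278]=0;g[356:]=0;g[:,:300]=0;g[:,350:]=0;g[312:346]=0
v,u=np.where(g);a=tool(u[v<312].mean(),v[v<312].mean(),-.0095);b=tool(u[v>346].mean(),v[v>346].mean(),-.0095);print('arrow tool deg',np.degrees(np.arctan2(*(a-b)[1::-1])))
```

```text
t 8.95 tcp [ 0.4798 -0.0702  0.1335] xyaw 119.16 q [ 0.751  0.196 -0.755  1.925  0.152  1.078  0.442] F [ 0.7 -0.   3.6] w 0.0557
[ 0.01200826 -0.16270866  0.00133421]
capfit mm [-2.45 -0.28] rms 2.05
arrow tool deg 7.874549774404666
```

Request:
drive_tool(series=[0,0,-1,0,-0.008,-0.006,-0.2,0,0,-2,-0.001,-0.015,-0.011,-0.2,0,0,-3,-0.003,-0.023,-0.017,-0.2,0,0,-4,-0.005,-0.03,-0.023,-0.2,0,0,-5,-0.008,-0.037,-0.028,-0.2,0,0,-6,-0.012,-0.044,-0.034,-0.2,0,0,-7,-0.016,-0.05,-0.04,-0.2,0,0,-8,-0.02,-0.056,-0.045,-0.2,0,0,-8,-0.02,-0.056,-0.045,-0.2,0,0,-8,-0.02,-0.056,-0.045,-0.2])

```text
time: 9.83
ee_pos: [0.4781, -0.072, 0.1353]
eef_rot: [0.182, 0.983, 0.0, 0.0]
ft_force: [0.4, 0.0, 4.9]
width: 0.0558
grip_force: 30.0
```

```bash
cat >> h.py <<'E'
def ax(s,p=(-.0035,0,0)):
    "cap axis xy from tool offset"
    Rm=R.from_quat(s["eef_rot"]).as_matrix();return (s["ee_pos"]+Rm@np.array(p)).round(4)
def arrow(s,c,im,zt=-.0095):
    Rm=R.from_quat(s["eef_rot"]).as_matrix();Q=s["ee_pos"]
    def tool(u,v):
        o_,d=ray(c,u,v);o2=Rm.T@(o_-Q);d2=Rm.T@d;return o2+d2*(zt-o2[2])/d2[2]
    g=cv2.inRange(cv2.cvtColor(im,cv2.COLOR_BGR2HSV),(0,0,110),(180,90,255));g[:278]=0;g[356:]=0;g[:,:300]=0;g[:,350:]=0;g[312:346]=0
    v,u=np.where(g);a=tool(u[v<312].mean(),v[v<312].mean());b=tool(u[v>346].mean(),v[v>346].mean())
    t=np.degrees(np.arctan2(*(a-b)[1::-1]));y=np.degrees(np.arctan2(Rm[1,0],Rm[0,0]));print("arrow tool",t.round(1),"world",(y-t).round(1),"cw of dot",(166.45-y+t).round(1))
E
python3 - <<'E'
from h import *
s,c,im=look("w7");print(s["torque"].round(2),ax(s));arrow(s,c,im)
E
```

```text
t 9.8333 tcp [ 0.4781 -0.072   0.1353] xyaw 159.0 q [ 0.83   0.206 -0.838  1.923  0.173  1.085  1.126] F [0.4 0.  4.9] w 0.0558
[ 0.15 -0.25  0.01] [ 0.4814 -0.0732  0.1353]
arrow tool 7.9 world 151.1 cw of dot 15.3
```

Request:
drive_tool(series=[0,0,-1,0,-0.008,-0.006,-0.2,0,0,-2,-0.001,-0.015,-0.011,-0.2,0,0,-3,-0.003,-0.023,-0.017,-0.2,0,0,-4,-0.005,-0.03,-0.02,-0.2,0,0,-5,-0.008,-0.037,-0.02,-0.2,0,0,-5.6,-0.01,-0.041,-0.02,-0.2,0,0,-5.6,-0.01,-0.041,-0.02,-0.2,0,0,-5.6,-0.01,-0.041,-0.02,-0.2])

```text
time: 10.55
ee_pos: [0.4776, -0.0735, 0.1357]
eef_rot: [-0.061, 0.998, 0.0, -0.0]
ft_force: [2.3, 1.6, -0.4]
width: 0.0557
grip_force: 30.0
```

Request:
drive_tool(series=[0,0,0,0,0,0.03,-0.2,0,0,0,0,0,0.06,-0.2,0,0,0,0,0,0.06,-0.2,0,0,0,0,0,0.06,-0.2])

```text
time: 10.88
ee_pos: [0.4776, -0.0736, 0.1334]
eef_rot: [-0.062, 0.998, 0.0, -0.0]
ft_force: [2.0, 0.3, -2.2]
width: 0.0556
grip_force: 30.0
```

Request:
drive_tool(series=[0,0,0,0,0,0.025,-0.2,0,0,0,0,0,0.045,-0.2,0,0,0,0,0,0.045,-0.2,0,0,0,0,0,0.045,-0.2])

```text
time: 11.22
ee_pos: [0.4777, -0.0737, 0.1317]
eef_rot: [-0.062, 0.998, -0.0, 0.0]
ft_force: [2.6, 0.5, -2.0]
width: 0.0558
grip_force: 30.0
```

Request:
drive_tool(series=[0,0,0,0,0,0.015,-0.2,0,0,0,0,0,0.015,-0.2,0,0,0,0,0,0.015,-0.2])

```text
time: 11.47
ee_pos: [0.4777, -0.0737, 0.1313]
eef_rot: [-0.062, 0.998, -0.0, 0.0]
ft_force: [-0.0, 1.6, 1.9]
width: 0.0555
grip_force: 30.0
```

Request:
drive_tool(series=[0,0,0,0,0,0,0.5,0,0,0,0,0,0,0.5,0,0,0,0,0,0,0.5,0,0,0,-0.0875,0,0,0.5,0,0,0,-0.0875,0,0,0.5,0,0,0,-0.0875,0,0,0.5])

```text
time: 11.97
ee_pos: [0.4813, -0.0732, 0.131]
eef_rot: [-0.063, 0.998, 0.0, -0.0]
ft_force: [0.0, -0.4, -0.8]
width: 0.0649
grip_force: 0.0
```

Run:
```python
from h import *
s,c,im=look("w8");print(ax(s,(0,0,0)));arrow(s,c,im);fitcap(s,c,im,-.0095)
```

```text
t 11.9667 tcp [ 0.4813 -0.0732  0.131 ] xyaw -172.83 q [ 0.878  0.236 -0.897  1.917  0.208  1.084  1.592] F [ 0.  -0.4 -0.8] w 0.0649
[ 0.4813 -0.0732  0.131 ]
arrow tool nan world nan cw of dot nan
capfit mm [ 0.36 -0.34] rms 0.69h.py:60: RuntimeWarning: Mean of empty slice.
  v,u=np.where(g);a=tool(u[v<312].mean(),v[v<312].mean());b=tool(u[v>346].mean(),v[v>346].mean())
  ret = ret.dtype.type(ret / rcount)
```

Request:
drive_tool(series=[0,0,0,0,0,0,0.2,0,0,0,0,0,0,-0.2,0,0,0,0,0,0,-0.2,0,0,0,0,0,0,-0.2,0,0,0,0,0,0,-0.2], grip_force=25)

```text
time: 12.43
ee_pos: [0.4811, -0.0733, 0.1311]
eef_rot: [-0.062, 0.998, -0.0, 0.0]
ft_force: [-0.7, 0.6, -0.1]
width: 0.0557
grip_force: 25.0
```

Request:
drive_tool(series=[0,0,1,0,0,0.006,-0.2,0,0,2.2,0,0,0.012,-0.2,0,0,3.4,0,0,0.019,-0.2,0,0,4.6,0,0,0.026,-0.2,0,0,5.8,0,0,0.033,-0.2,0,0,7,0,0,0.039,-0.2,0,0,8,0,0,0.045,-0.2,0,0,8,0,0,0.045,-0.2])

```text
time: 13.1
ee_pos: [0.4812, -0.0732, 0.1294]
eef_rot: [0.285, 0.959, -0.0, 0.0]
ft_force: [0.6, 1.0, -0.4]
width: 0.056
grip_force: 25.0
```

Request:
drive_tool(series=[0,0,1.3,0,0,0.007,-0.2,0,0,2.6,0,0,0.015,-0.2,0,0,3.9,0,0,0.022,-0.2,0,0,5.2,0,0,0.029,-0.2,0,0,6.5,0,0,0.037,-0.2,0,0,7.8,0,0,0.044,-0.2,0,0,9.1,0,0,0.051,-0.2,0,0,10.4,0,0,0.059,-0.2,0,0,11.7,0,0,0.066,-0.2,0,0,13,0,0,0.073,-0.2])

```text
time: 13.93
ee_pos: [0.4811, -0.0733, 0.1264]
eef_rot: [0.754, 0.656, -0.0, -0.0]
ft_force: [-0.8, 0.1, 0.7]
width: 0.0553
grip_force: 25.0
```

Request:
drive_tool(series=[0,0,1.3,0,0,0.007,-0.2,0,0,2.6,0,0,0.015,-0.2,0,0,3.9,0,0,0.022,-0.2,0,0,5.2,0,0,0.029,-0.2,0,0,6.5,0,0,0.037,-0.2,0,0,7.8,0,0,0.044,-0.2,0,0,9.1,0,0,0.051,-0.2,0,0,10.4,0,0,0.059,-0.2,0,0,11.7,0,0,0.066,-0.2,0,0,13,0,0,0.073,-0.2])

```text
time: 14.77
ee_pos: [0.4811, -0.0733, 0.1235]
eef_rot: [0.989, 0.148, -0.0, 0.0]
ft_force: [-1.2, 0.4, 1.1]
width: 0.0557
grip_force: 25.0
```

Run:
```python
from h import *
s=telemetry.read_state();M=R.from_quat(s["eef_rot"]).as_matrix();print(s["ee_pos"].round(4),np.degrees(np.arctan2(M[1,0],M[0,0])).round(2),s["joint_positions"].round(2),s["ft_force"].round(1),s["torque"].round(2))
```

```text
[ 0.4811 -0.0733  0.1235] 17.04 [ 0.56  0.18 -0.55  1.94  0.11  1.05 -1.3 ] [-1.2  0.4  1.1] [-0.04  0.13  0.01]
```

Request:
drive_tool(series=[0,0,1.3,0,0,0.007,-0.2,0,0,2.6,0,0,0.015,-0.2,0,0,3.9,0,0,0.022,-0.2,0,0,5.2,0,0,0.029,-0.2,0,0,6.5,0,0,0.037,-0.2,0,0,8,0,0,0.045,-0.2,0,0,8,0,0,0.045,-0.2,0,0,8,0,0,0.045,-0.2])

```text
time: 15.43
ee_pos: [0.4814, -0.0732, 0.1218]
eef_rot: [0.981, -0.195, 0.0, 0.0]
ft_force: [2.2, -0.2, -0.4]
width: 0.056
grip_force: 25.0
```

Request:
drive_tool(series=[0,0,0,0,0,0,0.5,0,0,0,0,0,0,0.5,0,0,0,0,0,0,0.5,0,0,0,0,0,0,0.5])

```text
time: 15.77
ee_pos: [0.481, -0.0733, 0.1216]
eef_rot: [0.98, -0.197, -0.0, 0.0]
ft_force: [0.7, -0.5, 0.6]
width: 0.0643
grip_force: 0.0
```

Request:
drive_tool(series=[0,0,-1.3,0,0,0,0.5,0,0,-2.6,0,0,0,0.5,0,0,-3.9,0,0,0,0.5,0,0,-5.2,0,0,0,0.5,0,0,-6.5,0,0,0,0.5,0,0,-7.8,0,0,0,0.5,0,0,-9.1,0,0,0,0.5,0,0,-10.4,0,0,0,0.5,0,0,-11.7,0,0,0,0.5,0,0,-13,0,0,0,0.5])

```text
time: 16.6
ee_pos: [0.4811, -0.0733, 0.1217]
eef_rot: [0.932, 0.363, -0.0, 0.0]
ft_force: [0.4, -0.2, -0.4]
width: 0.0653
grip_force: 0.0
```

Request:
drive_tool(series=[0,0,-1.3,0,0,0,0.5,0,0,-2.6,0,0,0,0.5,0,0,-3.9,0,0,0,0.5,0,0,-5.2,0,0,0,0.5,0,0,-6.5,0,0,0,0.5,0,0,-7.8,0,0,0,0.5,0,0,-9.1,0,0,0,0.5,0,0,-10.4,0,0,0,0.5,0,0,-11.7,0,0,0,0.5,0,0,-13,0,0,0,0.5])

```text
time: 17.43
ee_pos: [0.4811, -0.0733, 0.1217]
eef_rot: [0.591, 0.807, -0.0, 0.0]
ft_force: [0.4, 0.1, -0.4]
width: 0.0653
grip_force: 0.0
```

Request:
drive_tool(series=[0,0,-1.3,0,0,0,0.5,0,0,-2.6,0,0,0,0.5,0,0,-3.9,0,0,0,0.5,0,0,-5.2,0,0,0,0.5,0,0,-6.5,0,0,0,0.5,0,0,-7.8,0,0,0,0.5,0,0,-8,0,0,0,0.5,0,0,-8,0,0,0,0.5])

```text
time: 18.1
ee_pos: [0.4811, -0.0733, 0.1217]
eef_rot: [0.283, 0.959, 0.0, -0.0]
ft_force: [-0.2, 0.2, 0.5]
width: 0.0651
grip_force: 0.0
```

Run:
```python
from h import *
s,c,im=look("w9");fitcap(s,c,im,-.0095)
```

```text
t 18.1 tcp [ 0.4811 -0.0733  0.1217] xyaw 147.08 q [ 0.795  0.228 -0.804  1.93   0.188  1.059  0.907] F [-0.2  0.2  0.5] w 0.0651
capfit mm [-1.67 -0.22] rms 0.46
```

Request:
drive_tool(series=[0,0,0,0,0,0,0.2,0,0,0,0,0,0,-0.2,0,0,0,0,0,0,-0.2,0,0,0,0,0,0,-0.2,0,0,0,0,0,0,-0.2])

```text
time: 18.57
ee_pos: [0.4812, -0.0732, 0.1217]
eef_rot: [0.283, 0.959, -0.0, 0.0]
ft_force: [-0.2, -0.3, 1.4]
width: 0.0559
grip_force: 25.0
```

Request:
drive_tool(series=[0,0,1.3,0,0,0.007,-0.2,0,0,2.6,0,0,0.015,-0.2,0,0,3.9,0,0,0.022,-0.2,0,0,5.2,0,0,0.029,-0.2,0,0,6.5,0,0,0.037,-0.2,0,0,7.8,0,0,0.044,-0.2,0,0,9.1,0,0,0.051,-0.2,0,0,10.4,0,0,0.059,-0.2,0,0,11.7,0,0,0.066,-0.2,0,0,13,0,0,0.073,-0.2])

```text
time: 19.4
ee_pos: [0.4811, -0.0733, 0.1188]
eef_rot: [0.756, 0.655, -0.0, 0.0]
ft_force: [0.0, 0.2, -0.4]
width: 0.0556
grip_force: 25.0
```

Request:
drive_tool(series=[0,0,1.3,0,0,0.007,-0.2,0,0,2.6,0,0,0.015,-0.2,0,0,3.9,0,0,0.022,-0.2,0,0,5.2,0,0,0.029,-0.2,0,0,6.5,0,0,0.037,-0.2,0,0,7.8,0,0,0.044,-0.2,0,0,9.1,0,0,0.051,-0.2,0,0,10.4,0,0,0.059,-0.2,0,0,11.7,0,0,0.066,-0.2,0,0,13,0,0,0.073,-0.2])

```text
time: 20.23
ee_pos: [0.4812, -0.073, 0.1159]
eef_rot: [0.989, 0.146, 0.0, -0.0]
ft_force: [0.0, 2.0, 1.2]
width: 0.0557
grip_force: 25.0
```

Request:
drive_tool(series=[0,0,1.3,0,0,0.007,-0.2,0,0,2.6,0,0,0.015,-0.2,0,0,3.9,0,0,0.022,-0.2,0,0,5.2,0,0,0.029,-0.2,0,0,6.6,0,0,0.037,-0.2,0,0,6.6,0,0,0.037,-0.2,0,0,6.6,0,0,0.037,-0.2])

```text
time: 20.82
ee_pos: [0.4813, -0.0732, 0.1144]
eef_rot: [0.991, -0.136, 0.0, 0.0]
ft_force: [0.4, 0.9, 0.7]
width: 0.0555
grip_force: 25.0
```

Run:
```python
from h import *
s,c,im=look("w10");print(s["torque"].round(2))
t=camera("top")[:,:,::-1];sc=camera("scene")[:,:,::-1]
cv2.imwrite("pics/t10.png",t);cv2.imwrite("pics/s10.png",sc)
def cr(im,x,y,w,h,k): return cv2.resize(im[y:y+h,x:x+w],None,fx=k,fy=k,interpolation=cv2.INTER_CUBIC)
cv2.imwrite("pics/m10.png",np.hstack([cr(t,420,205,80,100,5),cr(sc,360,140,80,100,5)]))
```

```text
t 20.8167 tcp [ 0.4813 -0.0732  0.1144] xyaw -15.62 q [ 0.501  0.186 -0.479  1.95   0.1    1.029 -1.866] F [0.4 0.9 0.7] w 0.0555
[-0.01 -0.06  0.05]
```

View pics/m10.png

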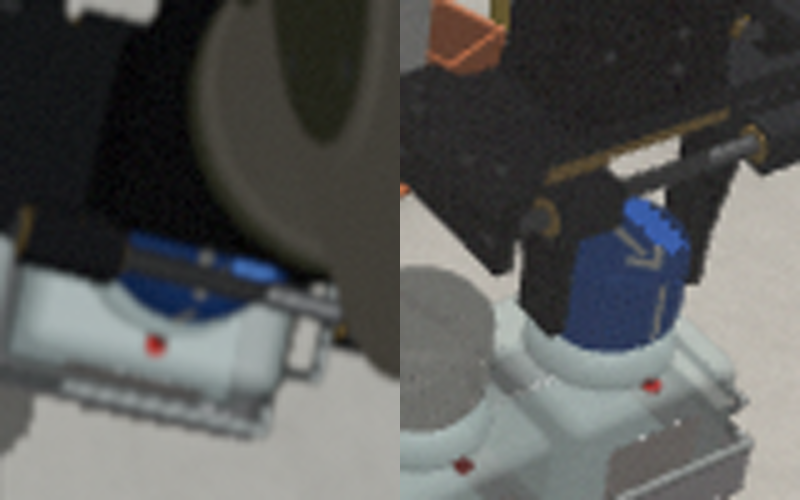

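Both views show the cap low on the neck, with its side line at crop (658,312) right above the red dot at (653,386). One numeric check of the angle.

Run:
```python
from h import *
S=get_calibration("scene")
im=cv2.imread("pics/s10.png")
for a in(150,160,166.45,172,180):
  t=np.radians(a);print(a,[((proj(S,[.482+.028*np.cos(t),-.073+.028*np.sin(t),z])-[360,140])*5+[402,2]).round(1).tolist() for z in(.095,.115,.1235)])
t=np.radians(166.45);print('dot',((proj(S,[.482+.0345*np.cos(t),-.073+.0345*np.sin(t),.0695])-[360,140])*5+[402,2]).round(1))
```

```text
150 [[632.0, 338.1], [638.9, 299.4], [642.0, 282.7]]
160 [[643.2, 335.5], [650.3, 296.8], [653.4, 280.1]]
166.45 [[649.9, 333.1], [657.1, 294.5], [660.2, 277.7]]
172 [[655.1, 330.7], [662.4, 292.0], [665.6, 275.3]]
180 [[661.9, 326.5], [669.3, 287.9], [672.4, 271.1]]
dot [651.  390.6]
```

Request:
drive_tool(series=[0,0,0.2,0,0,0.001,-0.2,0,0,0.4,0,0,0.002,-0.2,0,0,0.4,0,0,0.002,-0.2,0,0,0.4,0,0,0.002,-0.2,0,0,0.4,0,0,0.002,-0.2])

```text
time: 21.38
ee_pos: [0.4812, -0.0732, 0.1143]
eef_rot: [0.988, -0.155, 0.0, 0.0]
ft_force: [-0.2, 0.6, 0.5]
width: 0.0559
grip_force: 25.0
```

Run:
```python
from bench import telemetry, r
s=telemetry.read_state();print(s["ft_force"],s["torque"],s["width"]);print(r.close_job())
```

```text
[-0.17607312  0.55618953  0.53606344] [ 0.15007487 -0.07563544 -0.01211824] 0.055929023388284496
the job is handed in; nothing more can be done
None
```

The job is handed in at 21.4 s: the blue cap was set down about 55° clockwise of the dot, backed off until it dropped into the thread, then turned one full turn forward, and it is still held loose with its arrow at the dot to within a few degrees; the other two caps were left untouched on their pegs.

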